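# Free a rock bar from two clamps of opposite thread

## Robot

A 6-joint arm with a two-finger parallel gripper is mounted at the origin on the work surface. World frame = base frame: x ahead of the robot, y to its left, z up, the work surface at z = 0. Lengths are in m, angles in rad, forces in N, time in s.
With the tool pointing down it reaches from about 0.35 to 0.975 m from the base axis. Payload 4.9 kg.
Tool frame: the origin (TCP) lies on the centre line of the jaws, within the pads' length; the fingertips stand 8 mm ahead of it and the grasp point (between the pads) lies 11 mm behind it; z points along the fingers, y is the direction in which the jaws open and shut (so a half turn about z gives the same grasp; the last joint's range is limited). The gripper opens to 85 mm and grips with 20 to 120 N. Pads are 22 mm wide; open, the fingers measure 114 mm over their backs; the gripper's body (76 mm by 85 mm) begins 54 mm behind the grasp point. The pads swing forward as they close: fully open they stand 13 mm farther back than shut.
Start: joints at [1.154, 0.053, 1.613, -0, 1.476, -0.119], TCP at [0.183, 0.597, 0.239] pointing down, gripper open.
Joint ranges: [-3.01, 3.01], [-1.01, 2.22], [0.06, 2.58], [-1.02, 4.17], [0.09, 2.62], [-3.14, 3.14]. Speed limits (rad/s): [2.57, 2.57, 3.14, 3.14, 3.14, 3.14].

## Interface

Orientations are given as a unit quaternion [w, x, y, z].
In Python, from plant import manip gives the robot as it stands.
- The arm moves only by the tool step_arm, never from a script. Its argument "deltas" is a list of rows, each a list of 7 numbers: the shift along the tool's x, y, z in m, then the turn, a rotation vector about the tool's x, y, z in rad, then the gripper command: -1 is fully open, 1 is shut, values between are in proportion. In form: [[dx, dy, dz, ax, ay, az, hand], ...]. A call has 1 to 20 rows; each row is the pose to reach, as a shift and turn from the pose commanded when the call began, along the tool's axes at that moment; what a row does not reach only later rows make up. A row lasts 1/10 s, in which the tool goes at most 50 mm and 8.59 degrees, less where a joint would pass 70% of its speed; a pose out of reach is approached as far as the arm can. A call with a gripper value outside its range is refused whole. The fingers move at their own pace and stop on an object; the grip force is fixed at half the most. Time passes only in rows, so rows that repeat a pose let the fingers close. It gives the time, the measured TCP pose, the force and the opening at its end, in the units of the state.
- manip.state(): the state, without advancing time (a new reading comes with each control period).
- manip.grab_frame(name): name is "scene" or "side" or "wrist"; returns the picture (400x640x3 uint8, red, green, blue); there is no depth.
- manip.get_calibration(name): a dict with "fov_y" (degrees; the focal length in pixels is half the picture's height over the tangent of half this angle, whatever the lens; pixels are square), "cx", "cy" (the principal point, pixels), "R" (3x3) and "t" (3): a world point X has camera coordinates R X + t. Camera axes: x right, y down, z forward; pixel columns grow to the right and rows downward; lengths in m; the calibration is good to about 2 mm. A picture is of the moment at which its call begins: read the wrist's pose just before it. get_calibration takes no time and is no camera call; for the wrist camera it gives the pose at the moment of the call.
- manip.job_done(): hands the job in, once; it reports no verdict.
The state is a dict: "time": time; "joint_pos": joint angles; "joint_vel": joint speeds; "joint_efforts": joint torques, N m; "tool_pos": TCP position; "tool_rot": TCP orientation; "contact_force": force on the tool from outside, world axes, zero at the start; "ft_torque": the same for the moment, N m; "gripper_width": opening from 0.0 (shut) to 1.0 (fully open).
Only numpy, scipy, OpenCV 4.12 (cv2) and the standard library are available. Lean on these libraries where they do the work, as an engineer would, in place of code of your own. Each camera call takes 0.05 s, during which the arm holds its last target.

## Task

The sawn rock bar is held on the aluminium plate by two clamps with red T-knobs; one has a left-hand thread and the other an ordinary right-hand one, nothing shows which, so feel which way each one gives and do not force a knob tighter. Loosen both knobs by at least a fifth of a turn (a quarter is plenty) while the bar stays where it is, then slide the bar out from under the straps and lay it down gently, flat inside the white tray. Leave the clamps loosened and do not disturb anything else on the bench.

Things in the scene. Friction and masses are not known exactly. Their poses are not given: they have to be found in the camera images.
- fixture: aluminium base plate, 160 mm (its x) by 240 mm (its y), 12 mm thick, fixed; origin at the centre of its underside, z up. The bar lies on it along y, centred at x = -35 mm; the clamp feet stand at x = +45, y = +62 and -62 mm (which is where varies). Once loosened the bar slides out in -x, free of the straps after 25 mm; between the straps 98 mm of its length can be gripped from above
- clamp_a: foot of clamp_a, origin at its underside, 12 mm above the bench, axes as the plate's. Its steel strap, 26 mm wide (y), 98 mm long, reaches from x = +20 to -78 mm, over the inner 18 mm of the bar's width, and presses on the bar's top; strap top 50 mm above the bench when tight. The strap only rises and falls. Both clamps look alike
- clamp_b: foot of clamp_b, origin at its underside, 12 mm above the bench, axes as the plate's. Its steel strap, 26 mm wide (y), 98 mm long, reaches from x = +20 to -78 mm, over the inner 18 mm of the bar's width, and presses on the bar's top; strap top 50 mm above the bench when tight. The strap only rises and falls. Both clamps look alike
- rock_bar: brown sawn rock bar, 40 mm (its x) by 180 mm (its y) by 30 mm tall, about 0.56 kg; origin at the centre of its underside, z up. It starts clamped on the plate, its underside 12 mm above the bench
- tray: white open tray with a blue floor, outside 130 mm (its x) by 250 mm (its y), 28 mm high, walls 6 mm, floor top 6 mm above the bench; it stays put; origin at the centre of its underside, z up. The bar must lie in it with its length roughly along the tray's y
- clamp_a_knob (a joint): angle of clamp_a's T-knob, rad: about 0 (tight) at the start, growing as it LOOSENS, whichever way round that is; end stop 2.6. Loosening meets steady friction of 0.2 N m; the other way stiffens at once like a spring (5 N m per rad). A trial turn of 0.2 rad tells them apart harmlessly; never force it 0.35 rad tighter. Each rad of loosening raises strap and knob by 1.9 mm
- clamp_b_knob (a joint): angle of clamp_b's T-knob, rad: about 0 (tight) at the start, growing as it LOOSENS, whichever way round that is; end stop 2.6. Loosening meets steady friction of 0.2 N m; the other way stiffens at once like a spring (5 N m per rad). A trial turn of 0.2 rad tells them apart harmlessly; never force it 0.35 rad tighter. Each rad of loosening raises strap and knob by 1.9 mm
- clamp_a_grip (a point): grip point of clamp_a's red T-knob, on its upright turning axis, 76 mm above the bench when tight. The knob is an upright block 52 mm long (this point's x), 14 mm thick (its y: grip across it), 32 mm tall; its top is 12 mm above this point, its underside 20 mm below, the strap's top 26 mm below. x, y turn with the knob, z up
- clamp_b_grip (a point): grip point of clamp_b's red T-knob, on its upright turning axis, 76 mm above the bench when tight. The knob is an upright block 52 mm long (this point's x), 14 mm thick (its y: grip across it), 32 mm tall; its top is 12 mm above this point, its underside 20 mm below, the strap's top 26 mm below. x, y turn with the knob, z up
- vial: bystander: amber glass vial, 28 mm wide, 50 mm tall, between the plate and the tray; origin at the centre of its underside
- jar: bystander: clear jar with a black cap, 68 mm wide, 90 mm tall, beyond the work; origin at the centre of its underside
- brush: bystander: small brush, 170 mm long, lying between robot and work; origin under its middle
- hammer: bystander: hammer with a wooden handle, lying at the left side; origin under its middle
- specimen: bystander: grey rock lump about 94 mm wide, 52 mm tall, beyond the work; origin at the centre of its underside
- lens: bystander: folding hand lens, steel and black, 75 mm long, 12 mm thick, at the right side; origin under its round end
- offcut: bystander: brown rock offcut 50 x 40 x 30 mm, at the right side; origin at the centre of its underside
Not all that is in view belongs to the job. Several things have the shape of the rock_bar; the one meant has the colours described above.

How it is judged:
By the outcome, as a careful person would: the job done as asked, in the order asked, and still so for the second after the job is handed in, with the robot touching nothing.
It also fails if it takes over 61 s, if anything falls off the work surface, if the arm or the gripper's body presses on something with over 40 N, if the wrist force passes 120 N, or if a joint passes its speed limit or range.

## Working session

There is one attempt and no reset: what is moved stays moved. The work goes in short steps, Python scripts to look and compute and a tool call to move; the robot and the scene stay as the last step left them, time stands still between calls to the robot, and variables do not carry over. Pictures are saved under pics/ and viewed, and the job is handed in when it is done.

Besides the shell and the picture viewer there is one more tool, called after ">>>" as name([rows], argument=value, ...), one row to a line, values as JSON. step_arm: Moves the arm, as the interface text tells. Its arguments: {"type":"object","properties":{"deltas":{"type":"array"}},"required":["deltas"]}

```bash
mkdir -p pics; ls; python3 - <<'E'
from plant import manip
import cv2
print(manip.state())
for n in ("scene","side","wrist"):
    c=manip.get_calibration(n); print(n,c)
    cv2.imwrite(f"pics/{n}0.png",manip.grab_frame(n)[:,:,::-1])
E
```

```text
pics
{'time': 0.0, 'joint_pos': array([ 1.15397815e+00,  5.33659810e-02,  1.61428276e+00,  1.44306541e-05,
        1.47599188e+00, -1.18991370e-01]), 'joint_vel': array([-0.00119313,  0.00040055, -0.0008639 ,  0.00100177, -0.00131505,
        0.00100715]), 'joint_efforts': array([ 3.26384707e-04, -3.93679440e+01, -3.70173347e+01, -2.06354298e-04,
        7.10527820e-03,  3.03032471e-05]), 'tool_pos': array([0.18314845, 0.59693625, 0.23806406]), 'tool_rot': array([-2.77986899e-04,  1.48364256e-01,  9.88932252e-01, -9.85556705e-04]), 'contact_force': array([-0.38409014, -0.26555939, -0.94841166]), 'ft_torque': array([ 0.04558353, -0.01972279,  0.00581511]), 'gripper_width': 1.0012616682596298}
scene {'fov_y': 43.97284445308028, 'cx': 323.8715812372223, 'cy': 201.4002573986377, 'R': array([[-0.33811465,  0.94094126,  0.01755051],
       [ 0.7602303 ,  0.28407611, -0.58425222],
       [-0.5547327 , -0.1842018 , -0.81138236]]), 't': array([ 0.17366617, -0.36004584,  2.08005711])}
side {'fov_y': 44.59043059592157, 'cx': 319.6429264147479, 'cy': 195.18060248383796, 'R': array([[ 0.9995923 , -0.02801139,  0.00553218],
       [-0.01379482, -0.64343162, -0.76537929],
       [ 0.02499892,  0.76499093, -0.6435557 ]]), 't': array([-0.52726418,  0.05812506,  1.52188677])}
wrist {'fov_y': 69.43306474763803, 'cx': 329.9398163680987, 'cy': 200.45732735367363, 'R': array([[ 0.29324547,  0.95603571, -0.00167544],
       [ 0.91953116, -0.28156788,  0.27419332],
       [ 0.26166685, -0.08194657, -0.96167313]]), 't': array([-0.6245441 , -0.03529453,  0.37876158])}
```

View pics/scene0.png

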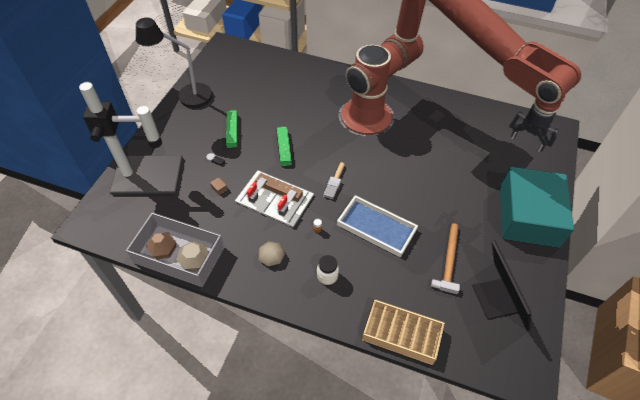

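View pics/side0.png

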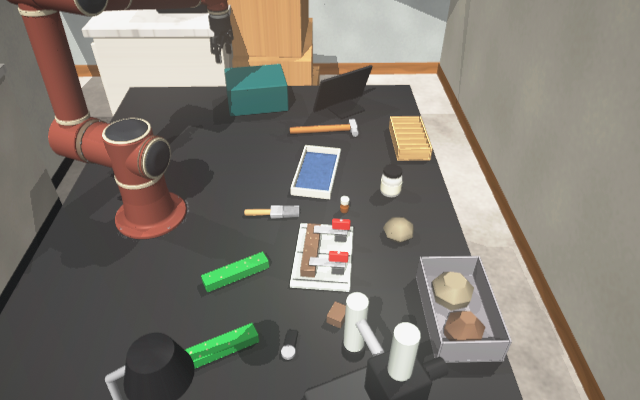

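View pics/wrist0.png

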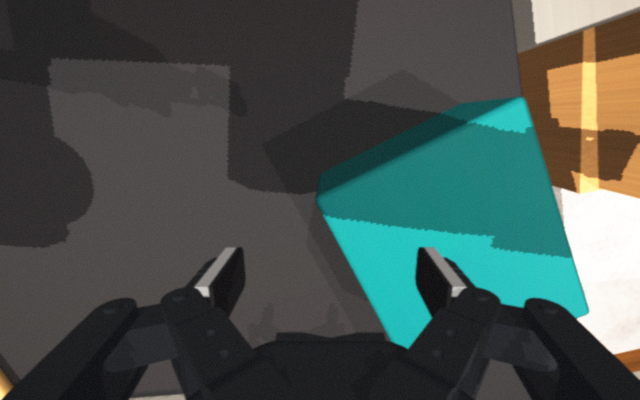

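The scene view shows the plate at about (274,197) with red knobs at (252,190) and (283,203). The tray is at (377,225) and the vial at (318,226). Three things are bar-shaped: the brown one on the plate (283,187) and two green ones at (232,128) and (284,146). The brown clamped one fits the description. I'll confirm it in an enlarged crop.

```bash
cat > h.py <<'E'
import numpy as np, cv2
from scipy.spatial.transform import Rotation as Rn
from plant import manip
def cal(n):
    c=manip.get_calibration(n); f=200/np.tan(np.radians(c["fov_y"]/2)); return c,f
def ray(n,uv,c=None):
    c,f=c or cal(n); R=np.array(c["R"]); t=np.array(c["t"])
    d=R.T@np.array([(uv[0]-c["cx"])/f,(uv[1]-c["cy"])/f,1]); return -R.T@t,d
def onz(n,uv,z,c=None):
    o,d=ray(n,uv,c); return o+d*(z-o[2])/d[2]
def proj(n,X,c=None):
    c,f=c or cal(n); p=np.array(c["R"])@np.array(X)+np.array(c["t"]); return np.array([c["cx"]+f*p[0]/p[2],c["cy"]+f*p[1]/p[2]])
def toolR(): 
    q=manip.state()["tool_rot"]; return Rn.from_quat([q[1],q[2],q[3],q[0]])
E
python3 - <<'E'
import cv2
a=cv2.imread("pics/scene0.png")[160:255,210:430]; b=cv2.imread("pics/side0.png")[130:300,240:420]
cv2.imwrite("pics/c1.png",cv2.resize(a,None,fx=3.6,fy=3.6,interpolation=cv2.INTER_CUBIC))
cv2.imwrite("pics/c2.png",cv2.resize(b,None,fx=3.5,fy=3.5,interpolation=cv2.INTER_CUBIC))
E
```

```text
(no output)
```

View pics/c1.png

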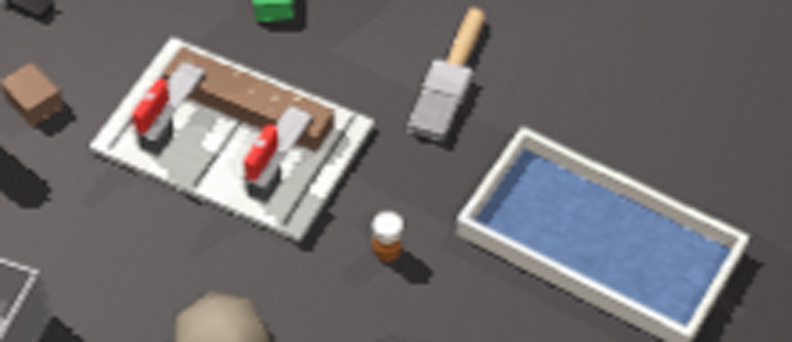

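View pics/c2.png

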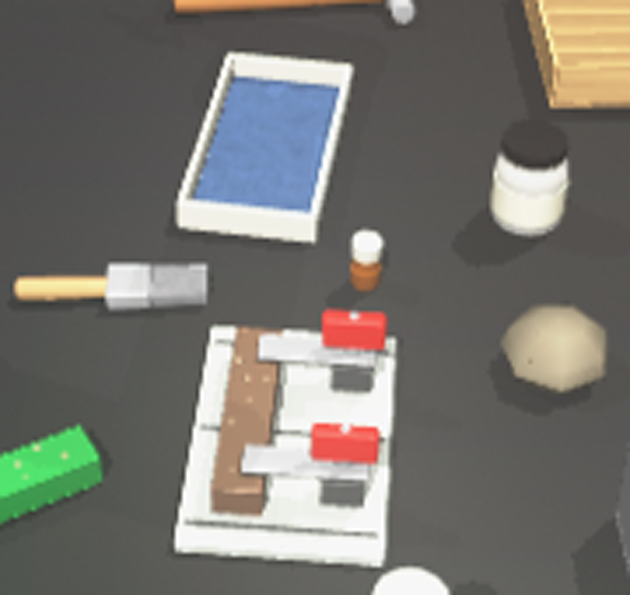

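The crops confirm it: the brown bar with light specks lies under both straps, and the green ones are decoys. Next I'll get rough positions.

```bash
python3 - <<'E'
from h import *
a=lambda p:(210+p[0]/3.6,160+p[1]/3.6); b=lambda p:(240+p[0]/3.5,130+p[1]/3.5)
for nm,z,A,B in [("plate",.012,[(173,38),(373,122),(300,238),(92,145)],[(213,325),(396,340),(383,557),(177,545)]),
 ("tray",.028,[(523,128),(748,237),(690,335),(458,222)],[(230,53),(352,65),(316,230),(180,210)]),
 ("knobs",.076,[(151,108),(261,152)],[(354,328),(345,442)]),("vialtop",.05,[(389,222)],[(367,238)])]:
    for n,g,P in (("scene",a,A),("side",b,B)):
        print(nm,n,[tuple(float(v) for v in onz(n,g(p),z)[:2].round(3)) for p in P])
E
```

```text
plate scene [(0.438, -0.293), (0.468, -0.057), (0.625, -0.074), (0.594, -0.312)]
plate side [(0.469, -0.064), (0.626, -0.086), (0.597, -0.321), (0.442, -0.306)]
tray scene [(0.433, 0.092), (0.482, 0.336), (0.607, 0.311), (0.563, 0.067)]
tray side [(0.486, 0.328), (0.611, 0.304), (0.562, 0.042), (0.438, 0.074)]
knobs scene [(0.572, -0.25), (0.584, -0.129)]
knobs side [(0.584, -0.138), (0.57, -0.263)]
vialtop scene [(0.6, 0.009)]
vialtop side [(0.605, 0.004)]
```

```bash
python3 - <<'E'
from h import *
c,f=cal("wrist"); R=np.array(c["R"]);t=np.array(c["t"]); C=-R.T@t
s=manip.state(); T=toolR()
print("cam",C,"in tool",T.inv().apply(C-s["tool_pos"]),"axis in tool",T.inv().apply(R[2]), "x",T.inv().apply(R[0]))
print(T.as_matrix())
# goal: tool y along plate y (82.8deg), z down, pos
th=np.radians(82.8); y=np.array([np.cos(th),np.sin(th),0]); z=np.array([0,0,-1.]); x=np.cross(y,z)
G=np.c_[x,y,z]; print(x)
for P in [(0.50,-0.19,0.36),(0.57,-.19,.36)]:
    print(T.inv().apply(np.array(P)-s["tool_pos"]), (T.inv()*Rn.from_matrix(G)).as_rotvec())
    o,=[np.array(P)+G@T.inv().apply(C-s["tool_pos"])]; print(o)
E
```

```text
cam [0.11650694 0.61822557 0.37302976] in tool [ 0.06998712  0.0004641  -0.13467892] axis in tool [-2.74405283e-01  1.78902015e-04  9.61614116e-01] x [ 1.89629405e-04  9.99999973e-01 -1.31930987e-04]
[[-9.55981240e-01  2.93427104e-01 -6.35303996e-04]
 [ 2.93427731e-01  9.55980195e-01 -1.42609293e-03]
 [ 1.88883720e-04 -1.54973389e-03 -9.99998781e-01]]
[-0.9921147   0.12533323  0.        ]
[-0.53378332 -0.65963609 -0.12074021] [-0.00152965 -0.00032181 -0.17214656]
[ 0.43062292 -0.18076785  0.49467892]
[-0.600702   -0.63909619 -0.12078468] [-0.00152965 -0.00032181 -0.17214656]
[ 0.50062292 -0.18076785  0.49467892]
```

>>> step_arm([
  [0, 0, -0.05, 0, 0, 0, -1],
  [-0.04, -0.03, -0.1, 0, 0, -0.05, -1],
  [-0.603, -0.544, -0.122, 0, 0, -0.172, -1],
  [-0.603, -0.544, -0.122, 0, 0, -0.172, -1],
  [-0.603, -0.544, -0.122, 0, 0, -0.172, -1],
  [-0.603, -0.544, -0.122, 0, 0, -0.172, -1],
  [-0.603, -0.544, -0.122, 0, 0, -0.172, -1],
  [-0.603, -0.544, -0.122, 0, 0, -0.172, -1],
  [-0.603, -0.544, -0.122, 0, 0, -0.172, -1],
  [-0.603, -0.544, -0.122, 0, 0, -0.172, -1],
  [-0.603, -0.544, -0.122, 0, 0, -0.172, -1],
  [-0.603, -0.544, -0.122, 0, 0, -0.172, -1],
  [-0.603, -0.544, -0.122, 0, 0, -0.172, -1],
  [-0.603, -0.544, -0.122, 0, 0, -0.172, -1],
  [-0.603, -0.544, -0.122, 0, 0, -0.172, -1],
  [-0.603, -0.544, -0.122, 0, 0, -0.172, -1],
  [-0.603, -0.544, -0.122, 0, 0, -0.172, -1],
  [-0.603, -0.544, -0.122, 0, 0, -0.172, -1],
  [-0.603, -0.544, -0.122, 0, 0, -0.172, -1],
])

```text
time: 2.05
tool_pos: [0.601, -0.1027, 0.3599]
tool_rot: [-0.001, 0.065, 0.998, -0.0]
contact_force: [-0.9, 0.9, 0.5]
gripper_width: 1.004
```

```bash
python3 - <<'E'
from h import *
import pickle
s=manip.state(); print(s["time"],s["tool_pos"],s["tool_rot"],abs(s["joint_vel"]).max(),s["contact_force"])
c=cal("wrist"); im=manip.grab_frame("wrist"); pickle.dump((c,s,im),open("w1.pkl","wb"))
cv2.imwrite("pics/w1.png",im[:,:,::-1])
E
```

```text
2.05 [ 0.60100043 -0.1027119   0.35987076] [-9.87973629e-04  6.49628629e-02  9.97887186e-01 -1.21435818e-04] 0.052578952950264914 [-0.94230867  0.91082687  0.47311949]
```

View pics/w1.png

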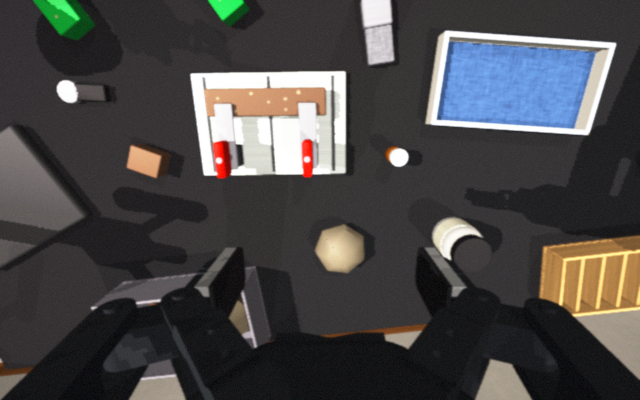

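The wrist view shows the plate at x 192–346, y 70–177, with knobs at about (222,160) and (308,158). The tray is top right, the vial is at (397,157), and the brush is at (378,30).

```bash
python3 - <<'E'
from h import *
import pickle
c,s,im=pickle.load(open("w1.pkl","rb"))
cv2.imwrite("pics/w1c.png",cv2.resize(im[60:190,180:360,::-1],None,fx=4.4,fy=4.4,interpolation=cv2.INTER_CUBIC))
cv2.imwrite("pics/w1t.png",cv2.resize(im[20:150,415:630,::-1],None,fx=3.7,fy=3.7,interpolation=cv2.INTER_CUBIC))
E
```

```text
(no output)
```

View pics/w1c.png

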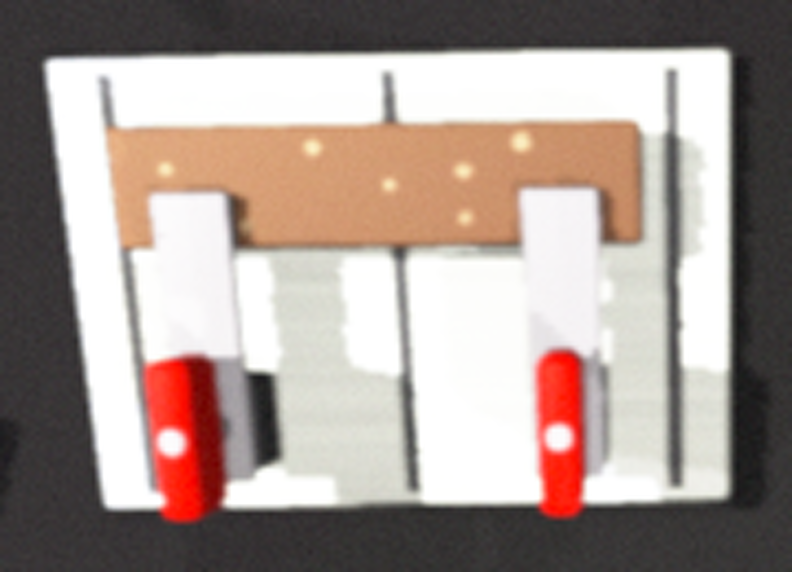

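View pics/w1t.png

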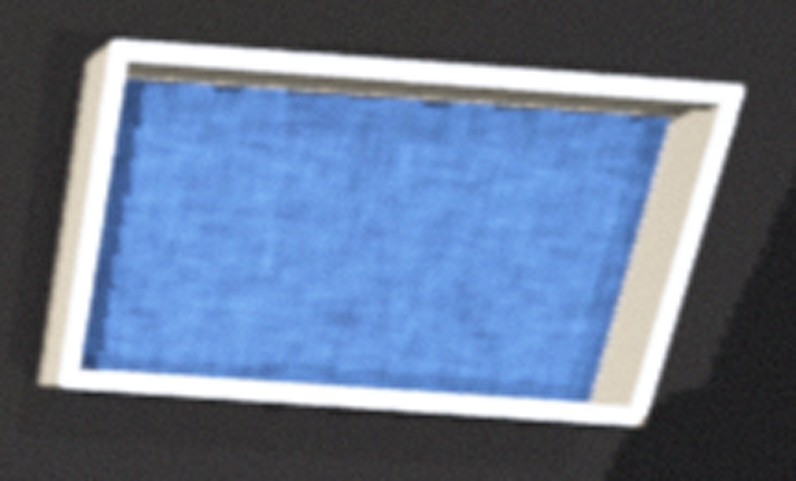

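```bash
python3 - <<'E'
from h import *
import pickle
c,s,im=pickle.load(open("w1.pkl","rb"))
g=lambda p:(180+p[0]/4.4,60+p[1]/4.4); t=lambda p:(415+p[0]/3.7,20+p[1]/3.7)
def P(nm,z,f,L):
    Q=np.array([onz("wrist",f(p),z,c)[:2] for p in L]); print(nm,Q.round(4).tolist(),"mean",Q.mean(0).round(4)); return Q
def rep(nm,Q):
    # order: nearL(-y,-x),nearR(+y,-x),farR,farL
    y=(Q[1]+Q[2]-Q[0]-Q[3])/2; x=(Q[2]+Q[3]-Q[0]-Q[1])/2
    print("  size x %.3f y %.3f yaw y %.2f x %.2f"%(np.hypot(*x),np.hypot(*y),np.degrees(np.arctan2(-y[0],y[1])),np.degrees(np.arctan2(x[1],x[0]))))
rep("",P("plate",.012,g,[(46,62),(729,50),(731,498),(105,508)]))
rep("",P("bar",.042,g,[(108,128),(637,123),(640,242),(122,246)]))
rep("",P("tray",.028,t,[(113,41),(744,88),(641,424),(60,385)]))
P("dots",.088,g,[(171,443),(558,437)])
P("knobL top ends",.086,g,[(165,362),(180,520)]); P("knobR",.086,g,[(560,352),(560,514)])
P("straptips",.050,g,[(150,192),(229,192),(520,188),(599,188)])
P("vial",.05,lambda p:p,[(398,157)]); P("brush bristle end",.02,lambda p:p,[(380,62)])
E
```

```text
plate [[0.4383, -0.2985], [0.4655, -0.06], [0.6236, -0.0775], [0.5962, -0.3173]] mean [ 0.5309 -0.1883]
  size x 0.159 y 0.241 yaw y -6.51 x -6.55
bar [[0.4667, -0.2705], [0.488, -0.0951], [0.5259, -0.0992], [0.5042, -0.2751]] mean [ 0.4962 -0.185 ]
  size x 0.038 y 0.177 yaw y -6.97 x -6.57
tray [[0.4332, 0.0877], [0.4819, 0.3336], [0.6088, 0.3079], [0.5605, 0.0627]] mean [0.5211 0.198 ]
  size x 0.130 y 0.250 yaw y -11.17 x -11.27
dots [[0.5682, -0.2558], [0.5824, -0.1326]] mean [ 0.5753 -0.1942]
knobL top ends [[0.5431, -0.2525], [0.5934, -0.2595]] mean [ 0.5683 -0.256 ]
knobR [[0.5562, -0.1281], [0.6076, -0.1359]] mean [ 0.5819 -0.132 ]
straptips [[0.4891, -0.2584], [0.4925, -0.2324], [0.5038, -0.1363], [0.5072, -0.1103]] mean [ 0.4981 -0.1843]
vial [[0.6017, 0.0031]] mean [0.6017 0.0031]
brush bristle end [[0.4604, -0.0079]] mean [ 0.4604 -0.0079]
```

```bash
cat >> h.py <<'E'
def goal(P,yawdeg_y,flip=False):
    """delta in tool axes to TCP P with tool y at angle (deg), tool z down"""
    s=manip.state(); T=toolR()
    th=np.radians(yawdeg_y+(180 if flip else 0)); y=np.array([np.cos(th),np.sin(th),0]); z=np.array([0,0,-1.])
    G=Rn.from_matrix(np.c_[np.cross(y,z),y,z])
    print("t",round(s["time"],2),"q6",s["joint_pos"].round(3),"pos",s["tool_pos"].round(4))
    print("shift",T.inv().apply(np.array(P)-s["tool_pos"]).round(4),"rot",(T.inv()*G).as_rotvec().round(4))
E
python3 - <<'E'
from h import *
goal((.5824,-.1322,.16),82.5); goal((.5824,-.1322,.16),82.5,True)
E
```

```text
t 2.1 q6 [-0.289 -0.027  1.495  0.     1.676 -1.731] pos [ 0.6004 -0.1009  0.3602]
shift [ 0.0134 -0.0335  0.2002] rot [ 0.0006 -0.002   0.0026]
t 2.1 q6 [-0.289 -0.027  1.495  0.     1.676 -1.731] pos [ 0.6004 -0.1009  0.3602]
shift [ 0.0134 -0.0335  0.2002] rot [ 3.2000e-03  9.0000e-04 -3.1389e+00]
```

>>> step_arm([
  [0.003, -0.008, 0.03, 0, 0, 0.14, -1],
  [0.006, -0.016, 0.07, 0, 0, 0.28, -1],
  [0.01, -0.025, 0.11, 0, 0, 0.42, -1],
  [0.0134, -0.0335, 0.15, 0, 0, 0.57, -1],
  [0.0134, -0.0335, 0.18, 0, 0, 0.72, -1],
  [0.0134, -0.0335, 0.2, 0, 0, 0.87, -1],
  [0.0134, -0.0335, 0.2, 0, 0, 1.02, -1],
  [0.0134, -0.0335, 0.2, 0, 0, 1.17, -1],
  [0.0134, -0.0335, 0.2, 0, 0, 1.32, -1],
  [0.0134, -0.0335, 0.2, 0, 0, 1.47, -1],
  [0.0134, -0.0335, 0.2, 0, 0, 1.62, -1],
  [0.0134, -0.0335, 0.2, 0, 0, 1.77, -1],
  [0.0134, -0.0335, 0.2, 0, 0, 1.92, -1],
  [0.0134, -0.0335, 0.2, 0, 0, 2.07, -1],
  [0.0134, -0.0335, 0.2, 0, 0, 2.22, -1],
  [0.0134, -0.0335, 0.2, 0, 0, 2.37, -1],
  [0.0134, -0.0335, 0.2, 0, 0, 2.52, -1],
  [0.0134, -0.0335, 0.2, 0, 0, 2.67, -1],
  [0.0134, -0.0335, 0.2, 0, 0, 2.82, -1],
  [0.0134, -0.0335, 0.2, 0, 0, 2.97, -1],
])

```text
time: 4.1
tool_pos: [0.5822, -0.1294, 0.1615]
tool_rot: [-0.0, 1.0, 0.021, -0.0]
contact_force: [0.6, 0.7, 0.0]
gripper_width: 1.001
```

```bash
python3 - <<'E'
from h import *
goal((.5824,-.1322,.066),82.5,True)
E
```

```text
t 4.1 q6 [-0.344  0.045  1.753  0.     1.343  1.186] pos [ 0.5822 -0.1294  0.1615]
shift [0.     0.0029 0.0955] rot [-4.000e-04  1.000e-04  1.722e-01]
```

>>> step_arm([
  [0, 0.0, 0.02, 0, 0, 0.14, -1],
  [0, 0.0, 0.045, 0, 0, 0.172, -1],
  [0, 0, 0.045, 0, 0, 0.172, -1],
  [0, 0, 0.045, 0, 0, 0.172, -1],
])

```text
time: 4.5
tool_pos: [0.5822, -0.1299, 0.1163]
tool_rot: [-0.0, 0.998, -0.062, -0.001]
contact_force: [-0.3, -0.2, -0.4]
gripper_width: 1.0
```

```bash
python3 - <<'E'
from h import *
goal((.5824,-.1322,.066),82.5,True)
c=cal("wrist"); im=manip.grab_frame("wrist"); cv2.imwrite("pics/w2.png",im[:,:,::-1])
goal((.5824,-.1322,.066),82.5,True)
print(proj("wrist",(.5824,-.1322,.088),c))
hsv=cv2.cvtColor(im,cv2.COLOR_RGB2HSV); print(c[0]["t"])
E
```

```text
t 4.5 q6 [-0.344  0.092  1.784  0.     1.266  1.351] pos [ 0.5822 -0.1299  0.1163]
shift [0.0006 0.0023 0.0503] rot [-0.0004  0.0011  0.0067]
t 4.55 q6 [-0.345  0.092  1.783  0.     1.266  1.351] pos [ 0.583  -0.1304  0.1174]
shift [-0.0004  0.0019  0.0514] rot [ 0.0001 -0.0011  0.0063]
[334.55651927 235.65836786]
[-0.05627491  0.56840849  0.42393476]
```

View pics/w2.png

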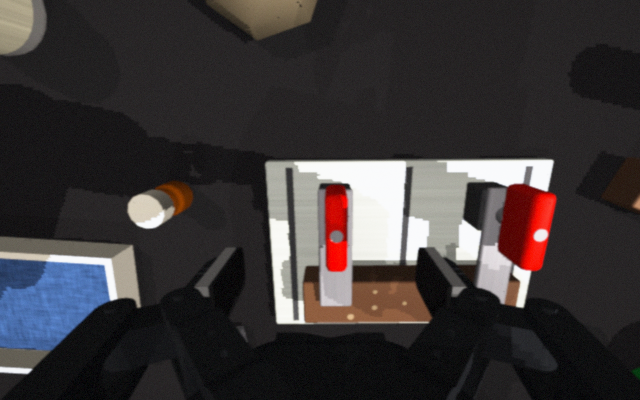

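The knob's dot is at (336,237), against a predicted (335,236). The jaws straddle it and are aligned. Now I'll descend and grip.

>>> step_arm([
  [0, 0.001, 0.02, 0, 0, 0, -1],
  [0, 0.002, 0.04, 0, 0, 0, -1],
  [0, 0.002, 0.0505, 0, 0, 0, -1],
  [0, 0.002, 0.0505, 0, 0, 0, -0.5],
  [0, 0.002, 0.0505, 0, 0, 0, 0],
  [0, 0.002, 0.0505, 0, 0, 0, 0.5],
  [0, 0.002, 0.0505, 0, 0, 0, 1],
  [0, 0.002, 0.0505, 0, 0, 0, 1],
  [0, 0.002, 0.0505, 0, 0, 0, 1],
  [0, 0.002, 0.0505, 0, 0, 0, 1],
])

```text
time: 5.55
tool_pos: [0.583, -0.1337, 0.0669]
tool_rot: [0.001, 0.998, -0.063, 0.001]
contact_force: [-2.2, -2.7, 4.3]
gripper_width: 0.151
```

```bash
cat > st.py <<'E'
from h import *
for i in range(1):
    s=manip.state(); print(round(s["time"],2),s["tool_pos"].round(4),"F",s["contact_force"].round(2),"T",s["ft_torque"].round(3),"w",round(s["gripper_width"],3),"j",s["joint_pos"].round(3))
    y=toolR().as_matrix()[:,1]; print("yaw y",np.degrees(np.arctan2(y[1],y[0])))
E
python3 st.py
```

```text
5.55 [ 0.583  -0.1337  0.0669] F [-2.21 -2.72  4.32] T [-0.232  0.309  0.094] w 0.151 j [-3.490e-01  1.550e-01  1.807e+00 -1.000e-03  1.178e+00  1.348e+00]
yaw y -97.22034993440852
```

Gripped at about 13 mm. Now the trial turn, CCW from above (az negative).

>>> step_arm([
  [0, 0, 0, 0, 0, -0.06, 1],
  [0, 0, 0, 0, 0, -0.12, 1],
  [0, 0, 0, 0, 0, -0.12, 1],
])

```text
time: 5.85
tool_pos: [0.5831, -0.1336, 0.067]
tool_rot: [0.0, 1.0, -0.005, 0.001]
contact_force: [-1.9, -2.3, 5.7]
gripper_width: 0.15
```

```bash
python3 st.py
```

```text
5.85 [ 0.5831 -0.1336  0.067 ] F [-1.91 -2.26  5.65] T [-0.282  0.315 -1.074] w 0.15 j [-0.35   0.155  1.807  0.     1.179  1.23 ]
yaw y -90.52966525951547
```

The torque is −1.07 N·m at 0.12 rad, which is stiff, so that way tightens. Reversing.

>>> step_arm([
  [0, 0, 0, 0, 0, 0.1, 1],
  [0, 0, 0, 0, 0, 0.2, 1],
  [0, 0, -0.0002, 0, 0, 0.28, 1],
  [0, 0, -0.0002, 0, 0, 0.28, 1],
])

```text
time: 6.25
tool_pos: [0.5836, -0.134, 0.0671]
tool_rot: [0.001, 0.99, -0.143, 0.002]
contact_force: [0.6, -3.5, 4.2]
gripper_width: 0.153
```

```bash
python3 st.py
```

```text
6.25 [ 0.5836 -0.134   0.0671] F [ 0.55 -3.47  4.19] T [-0.759 -0.38  -0.283] w 0.153 j [-3.500e-01  1.550e-01  1.807e+00 -1.000e-03  1.177e+00  1.508e+00]
yaw y -106.42372047059455
```

>>> step_arm([
  [0, 0, -0.0001, 0, 0, 0.07, 1],
  [0, 0, -0.0002, 0, 0, 0.14, 1],
  [0, 0, -0.0002, 0, 0, 0.14, 1],
])

```text
time: 6.55
tool_pos: [0.5834, -0.1341, 0.0673]
tool_rot: [0.001, 0.978, -0.211, 0.001]
contact_force: [-0.8, -4.7, 5.3]
gripper_width: 0.15
```

```bash
python3 st.py
```

```text
6.55 [ 0.5834 -0.1341  0.0673] F [-0.76 -4.71  5.33] T [-0.946 -0.23  -0.24 ] w 0.15 j [-3.500e-01  1.540e-01  1.807e+00 -1.000e-03  1.178e+00  1.647e+00]
yaw y -114.34773621657693
```

The torque stays steady at about −0.25 and the grip width hasn't changed, so CW loosens the right knob (left-hand thread). Continuing to about 1.5 rad in total.

>>> step_arm([
  [0, 0, -0.0002, 0, 0, 0.1, 1],
  [0, 0, -0.0004, 0, 0, 0.2, 1],
  [0, 0, -0.0006, 0, 0, 0.3, 1],
  [0, 0, -0.0008, 0, 0, 0.4, 1],
  [0, 0, -0.001, 0, 0, 0.5, 1],
  [0, 0, -0.0012, 0, 0, 0.6, 1],
  [0, 0, -0.0012, 0, 0, 0.6, 1],
])

```text
time: 7.25
tool_pos: [0.5829, -0.1346, 0.0684]
tool_rot: [0.001, 0.871, -0.49, 0.001]
contact_force: [-2.1, -7.1, 6.3]
gripper_width: 0.151
```

```bash
python3 st.py
```

```text
7.25 [ 0.5829 -0.1346  0.0684] F [-2.11 -7.11  6.28] T [-1.311  0.105 -0.209] w 0.151 j [-0.35   0.153  1.806 -0.003  1.18   2.247]
yaw y -148.7347559364268
```

>>> step_arm([
  [0.0004, 0.0003, -0.0002, 0, 0, 0.1, 1],
  [0.001, 0.0006, -0.0004, 0, 0, 0.2, 1],
  [0.001, 0.0006, -0.0006, 0, 0, 0.3, 1],
  [0.001, 0.0006, -0.0008, 0, 0, 0.4, 1],
  [0.001, 0.0006, -0.001, 0, 0, 0.5, 1],
  [0.001, 0.0006, -0.0012, 0, 0, 0.6, 1],
  [0.001, 0.0006, -0.0012, 0, 0, 0.6, 1],
])

```text
time: 7.95
tool_pos: [0.5821, -0.1349, 0.0695]
tool_rot: [-0.001, -0.688, 0.726, -0.0]
contact_force: [-4.4, -4.0, 8.3]
gripper_width: 0.151
```

```bash
python3 st.py
```

```text
7.95 [ 0.5821 -0.1349  0.0695] F [-4.37 -4.05  8.25] T [-0.917  0.649 -0.237] w 0.151 j [-3.510e-01  1.520e-01  1.806e+00 -2.000e-03  1.185e+00  2.845e+00]
yaw y 176.89985968569326
```

>>> step_arm([
  [0, 0, 0, 0, 0, 0, 0.3],
  [0, 0, 0, 0, 0, 0, 0],
  [0, 0, 0, 0, 0, 0, 0],
  [0, 0, -0.02, 0, 0, 0, 0],
  [0, 0, -0.05, 0, 0, 0, 0],
  [0, 0, -0.08, 0, 0, -0.1, 0],
  [0, 0, -0.08, 0, 0, -0.2, -1],
])

```text
time: 8.65
tool_pos: [0.5852, -0.1348, 0.1537]
tool_rot: [-0.002, 0.758, -0.652, 0.004]
contact_force: [0.8, 0.0, 0.2]
gripper_width: 0.653
```

```bash
python3 - <<'E'
from h import *
goal((.5686,-.2565,.16),82.1,True)
for n in("wrist","side"): cv2.imwrite(f"pics/{n}3.png",manip.grab_frame(n)[:,:,::-1])
E
python3 -c "
import cv2
a=cv2.imread('pics/wrist3.png');b=cv2.resize(cv2.imread('pics/side3.png')[180:300,280:400],(400,400),interpolation=cv2.INTER_CUBIC)
cv2.imwrite('pics/x3.png',cv2.hconcat([cv2.resize(a,(400,250)).copy() if 0 else cv2.copyMakeBorder(cv2.resize(a,(400,250)),0,150,0,0,0),b]))"
```

```text
t 8.65 q6 [-3.510e-01  5.700e-02  1.755e+00  1.000e-03  1.322e+00  2.641e+00] pos [ 0.5852 -0.1348  0.1537]
shift [ 0.1179  0.0345 -0.0061] rot [-0.0043 -0.0077 -1.2832]
```

View pics/x3.png

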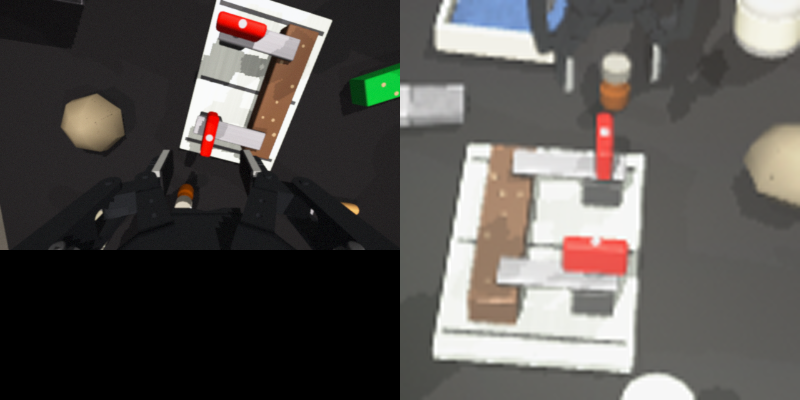

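The right knob is now turned about 90° across its strap, and the bar hasn't moved. Going to the left knob.

>>> step_arm([
  [0.04, 0.01, -0.006, 0, 0, -0.15, -1],
  [0.08, 0.025, -0.006, 0, 0, -0.3, -1],
  [0.118, 0.0345, -0.006, 0, 0, -0.45, -1],
  [0.118, 0.0345, -0.006, 0, 0, -0.6, -1],
  [0.118, 0.0345, -0.006, 0, 0, -0.75, -1],
  [0.118, 0.0345, -0.006, 0, 0, -0.9, -1],
  [0.118, 0.0345, 0.0, 0, 0, -1.05, -1],
  [0.118, 0.0345, 0.02, 0, 0, -1.2, -1],
  [0.118, 0.0345, 0.034, 0, 0, -1.283, -1],
  [0.118, 0.0345, 0.034, 0, 0, -1.283, -1],
  [0.118, 0.0345, 0.034, 0, 0, -1.283, -1],
])

```text
time: 9.85
tool_pos: [0.5647, -0.2554, 0.1133]
tool_rot: [-0.001, 0.997, -0.073, -0.001]
contact_force: [0.9, -0.8, 0.1]
gripper_width: 0.997
```

```bash
python3 - <<'E'
from h import *
goal((.5686,-.2565,.066),82.1,True)
c=cal("wrist"); im=manip.grab_frame("wrist"); cv2.imwrite("pics/w4.png",im[:,:,::-1])
goal((.5686,-.2565,.066),82.1,True)
print(proj("wrist",(.5686,-.2565,.088),c))
g=im.astype(int); m=((g.min(2)>150)).astype(np.uint8)
E
```

```text
t 9.85 q6 [-0.545  0.149  1.728  0.     1.268  1.172] pos [ 0.5647 -0.2554  0.1133]
shift [0.0042 0.0006 0.0473] rot [-0.0012  0.0023 -0.008 ]
t 9.9 q6 [-0.545  0.148  1.727  0.     1.268  1.171] pos [ 0.5653 -0.2558  0.1145]
shift [0.0034 0.0002 0.0485] rot [-0.0004  0.0005 -0.0076]
[331.76774248 232.00946792]
```

View pics/w4.png

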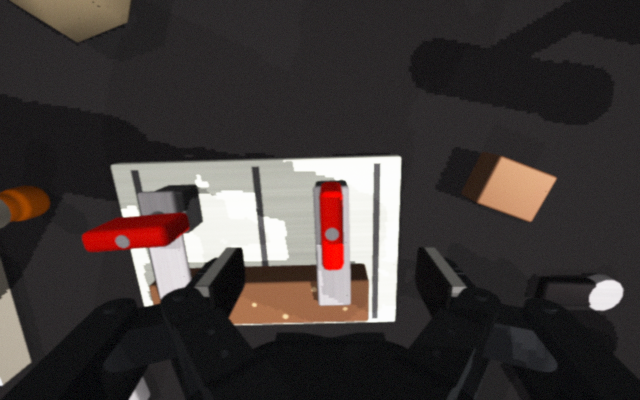

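The left knob's dot is at (332,234), against a predicted (332,232), and the knob is centred between the jaws. Descending and gripping.

>>> step_arm([
  [0.002, 0, 0.02, 0, 0, 0, -1],
  [0.0038, 0.0003, 0.04, 0, 0, 0, -1],
  [0.0038, 0.0003, 0.048, 0, 0, 0, -1],
  [0.0038, 0.0003, 0.048, 0, 0, 0, -0.5],
  [0.0038, 0.0003, 0.048, 0, 0, 0, 0],
  [0.0038, 0.0003, 0.048, 0, 0, 0, 0.5],
  [0.0038, 0.0003, 0.048, 0, 0, 0, 1],
  [0.0038, 0.0003, 0.048, 0, 0, 0, 1],
  [0.0038, 0.0003, 0.048, 0, 0, 0, 1],
  [0.0038, 0.0003, 0.048, 0, 0, 0, 1],
])

```text
time: 10.9
tool_pos: [0.5695, -0.2571, 0.0676]
tool_rot: [0.0, 0.997, -0.071, 0.001]
contact_force: [-0.1, 0.2, 5.8]
gripper_width: 0.152
```

```bash
python3 st.py
```

```text
10.9 [ 0.5695 -0.2571  0.0676] F [-0.05  0.19  5.77] T [0.162 0.194 0.588] w 0.152 j [-0.543  0.212  1.74  -0.     1.188  1.17 ]
yaw y -98.14406023534247
```

>>> step_arm([
  [0, 0, 0, 0, 0, -0.06, 1],
  [0, 0, -0.0001, 0, 0, -0.12, 1],
  [0, 0, -0.0001, 0, 0, -0.12, 1],
])

```text
time: 11.2
tool_pos: [0.5695, -0.2569, 0.0678]
tool_rot: [0.0, 1.0, -0.012, 0.0]
contact_force: [-2.2, 1.3, 5.3]
gripper_width: 0.148
```

```bash
python3 st.py
```

```text
11.2 [ 0.5695 -0.2569  0.0678] F [-2.22  1.26  5.33] T [0.226 0.146 0.18 ] w 0.148 j [-0.543  0.212  1.74   0.     1.189  1.051]
yaw y -91.32066623727121
```

>>> step_arm([
  [0, 0, -0.0001, 0, 0, -0.08, 1],
  [0, 0, -0.0002, 0, 0, -0.14, 1],
  [0, 0, -0.0002, 0, 0, -0.14, 1],
])

```text
time: 11.5
tool_pos: [0.5694, -0.2567, 0.068]
tool_rot: [-0.0, 0.998, 0.058, 0.0]
contact_force: [-1.8, 2.5, 6.3]
gripper_width: 0.151
```

```bash
python3 st.py
```

```text
11.5 [ 0.5694 -0.2567  0.068 ] F [-1.84  2.52  6.34] T [0.379 0.305 0.102] w 0.151 j [-5.43e-01  2.11e-01  1.74e+00  1.00e-03  1.19e+00  9.11e-01]
yaw y -83.30609429168861
```

The torque is steady and small, so CCW loosens the left knob (right-hand thread). Continuing to about 1.5 rad.

>>> step_arm([
  [0, 0, -0.0002, 0, 0, -0.1, 1],
  [0, 0, -0.0004, 0, 0, -0.2, 1],
  [0, 0, -0.0006, 0, 0, -0.3, 1],
  [0, 0, -0.0008, 0, 0, -0.4, 1],
  [0, 0, -0.001, 0, 0, -0.5, 1],
  [0, 0, -0.0012, 0, 0, -0.6, 1],
])

```text
time: 12.1
tool_pos: [0.569, -0.2558, 0.069]
tool_rot: [-0.001, 0.936, 0.352, 0.0]
contact_force: [-4.0, 4.3, 7.1]
gripper_width: 0.157
```

```bash
python3 st.py
```

```text
12.1 [ 0.569  -0.2558  0.069 ] F [-3.97  4.34  7.09] T [ 0.777  0.494 -0.223] w 0.157 j [-0.543  0.209  1.74   0.002  1.194  0.308]
yaw y -48.79691477603572
```

>>> step_arm([
  [0, 0, -0.0002, 0, 0, -0.1, 1],
  [0, 0, -0.0004, 0, 0, -0.2, 1],
  [0, 0, -0.0006, 0, 0, -0.3, 1],
  [0, 0, -0.0008, 0, 0, -0.4, 1],
  [0, 0, -0.001, 0, 0, -0.5, 1],
  [0, 0, -0.0012, 0, 0, -0.62, 1],
  [0, 0, -0.0012, 0, 0, -0.62, 1],
])

```text
time: 12.8
tool_pos: [0.5682, -0.2553, 0.0702]
tool_rot: [-0.002, 0.784, 0.62, -0.0]
contact_force: [-6.1, 5.6, 10.1]
gripper_width: 0.15
```

```bash
python3 st.py
```

```text
12.8 [ 0.5682 -0.2553  0.0702] F [-6.14  5.64 10.11] T [1.121 0.947 0.162] w 0.15 j [-0.542  0.208  1.74   0.002  1.198 -0.31 ]
yaw y -13.330903263081776
```

The left knob has turned about 1.48 rad. Releasing and lifting.

>>> step_arm([
  [0, 0, 0, 0, 0, 0, 0.3],
  [0, 0, 0, 0, 0, 0, 0],
  [0, 0, 0, 0, 0, 0, 0],
  [0, 0, -0.02, 0, 0, 0, 0],
  [0, 0, -0.05, 0, 0, 0, 0],
  [0, 0, -0.09, 0, 0, -0.06, -0.5],
  [0, 0, -0.09, 0, 0, -0.117, -0.5],
])

```text
time: 13.5
tool_pos: [0.5724, -0.2589, 0.1665]
tool_rot: [0.006, 0.747, 0.665, 0.002]
contact_force: [-0.0, 0.5, 0.2]
gripper_width: 0.751
```

```bash
python3 - <<'E'
from h import *
import pickle
c,s,im=pickle.load(open("w1.pkl","rb"))
print("green",onz("wrist",(230,22),.03,c),onz("wrist",(247,10),.03,c),"brush",onz("wrist",(370,66),.02,c))
goal((.4962,-.1848,.13),-6.6)
c=cal("wrist");im=manip.grab_frame("wrist"); cv2.imwrite("pics/w5.png",im[:,:,::-1]); b=manip.grab_frame("side")
cv2.imwrite('pics/s5.png',cv2.resize(b[180:300,280:400,::-1],(480,480),interpolation=cv2.INTER_CUBIC))
pickle.dump((c,im),open("w5.pkl","wb"))
E
```

```text
green [ 0.38226176 -0.2171389   0.03      ] [ 0.3707124  -0.19003673  0.03      ] brush [ 0.46396389 -0.02329621  0.02      ]
t 13.5 q6 [-0.543  0.107  1.68  -0.     1.343 -0.428] pos [ 0.5724 -0.2589  0.1665]
shift [ 0.0651 -0.0846  0.0353] rot [0.0107 0.0049 0.0002]
```

View pics/w5.png

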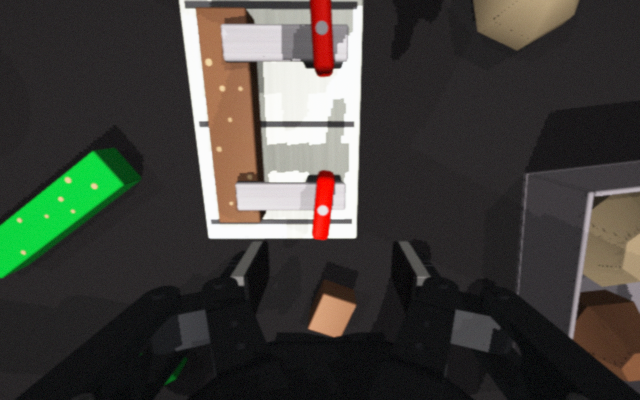

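View pics/s5.png

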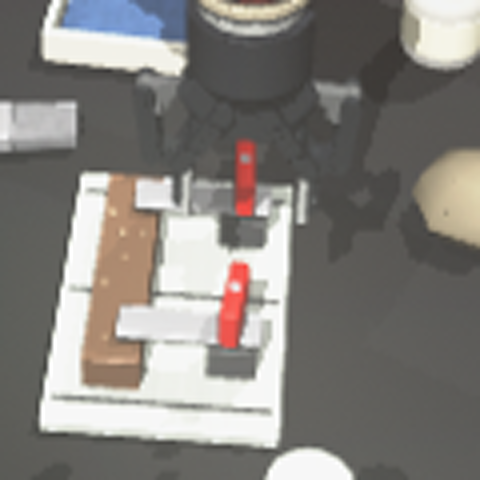

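Both knobs now stand across their straps and the bar is still in place. The nearest green bar end is at (0.38,−0.22), clear of the slide path. Moving over the bar.

>>> step_arm([
  [0.03, -0.035, 0.0, 0, 0, 0, -0.5],
  [0.06, -0.07, 0.02, 0, 0, 0, -0.5],
  [0.065, -0.0846, 0.035, 0, 0, 0, -0.5],
  [0.065, -0.0846, 0.055, 0, 0, 0, -0.5],
  [0.065, -0.0846, 0.065, 0, 0, 0, -0.5],
  [0.065, -0.0846, 0.065, 0, 0, 0, -0.5],
  [0.065, -0.0846, 0.065, 0, 0, 0, -0.5],
])

```text
time: 14.3
tool_pos: [0.4928, -0.1826, 0.0942]
tool_rot: [-0.0, 0.747, 0.664, -0.0]
contact_force: [0.0, 0.0, 0.2]
gripper_width: 0.75
```

```bash
python3 - <<'E'
from h import *
goal((.4962,-.1848,.0225),-6.6)
c=cal("wrist");im=manip.grab_frame("wrist"); cv2.imwrite("pics/w6.png",im[:,:,::-1])
goal((.4962,-.1848,.0225),-6.6)
E
```

```text
t 14.3 q6 [-0.497 -0.047  1.966 -0.     1.223 -0.379] pos [ 0.4928 -0.1826  0.0942]
shift [-0.0018  0.0036  0.0717] rot [-0.0005 -0.0002 -0.0025]
t 14.35 q6 [-0.497 -0.048  1.966  0.     1.223 -0.379] pos [ 0.4933 -0.1829  0.095 ]
shift [-0.0015  0.003   0.0725] rot [ 0.0008  0.0003 -0.0024]
```

View pics/w6.png

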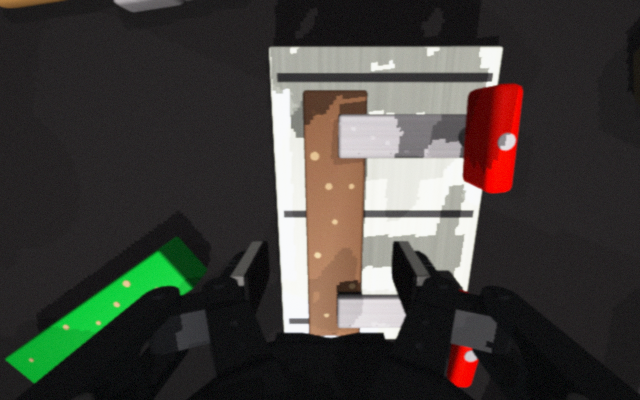

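>>> step_arm([
  [-0.0015, 0.0032, 0.02, 0, 0, -0.002, -0.5],
  [-0.0015, 0.0032, 0.045, 0, 0, -0.002, -0.5],
  [-0.0015, 0.0032, 0.062, 0, 0, -0.002, -0.5],
  [-0.0015, 0.0032, 0.072, 0, 0, -0.002, -0.5],
  [-0.0015, 0.0032, 0.072, 0, 0, -0.002, -0.3],
  [-0.0015, 0.0032, 0.072, 0, 0, -0.002, 0],
  [-0.0015, 0.0032, 0.072, 0, 0, -0.002, 0.5],
  [-0.0015, 0.0032, 0.072, 0, 0, -0.002, 1],
  [-0.0015, 0.0032, 0.072, 0, 0, -0.002, 1],
  [-0.0015, 0.0032, 0.072, 0, 0, -0.002, 1],
])

```text
time: 15.35
tool_pos: [0.4967, -0.1849, 0.0238]
tool_rot: [0.001, 0.747, 0.665, 0.0]
contact_force: [-0.3, -0.1, 6.3]
gripper_width: 0.455
```

```bash
python3 st.py
```

```text
15.35 [ 0.4967 -0.1849  0.0238] F [-0.26 -0.08  6.29] T [ 0.026  0.097 -0.027] w 0.455 j [-0.497  0.067  1.987 -0.     1.085 -0.382]
yaw y -6.589264232637123
```

Gripped at about 39 mm. Raising 1 mm and sliding out along the plate's −x (tool −y).

>>> step_arm([
  [0, 0, -0.001, 0, 0, 0, 1],
  [0, -0.003, -0.0012, 0, 0, 0, 1],
  [0, -0.008, -0.0012, 0, 0, 0, 1],
  [0, -0.014, -0.0012, 0, 0, 0, 1],
  [0, -0.021, -0.0012, 0, 0, 0, 1],
  [0, -0.028, -0.0012, 0, 0, 0, 1],
  [0, -0.035, -0.0012, 0, 0, 0, 1],
  [0, -0.041, -0.0012, 0, 0, 0, 1],
  [0, -0.045, -0.0012, 0, 0, 0, 1],
  [0, -0.045, -0.0012, 0, 0, 0, 1],
])

```text
time: 16.35
tool_pos: [0.4503, -0.1791, 0.0238]
tool_rot: [-0.0, 0.747, 0.665, -0.0]
contact_force: [-0.6, 1.1, 6.7]
gripper_width: 0.455
```

```bash
python3 - <<'E'
from h import *
goal((.5211,.198,.12),-11.2)
b=manip.grab_frame("side")
cv2.imwrite('pics/s7.png',cv2.resize(b[180:300,280:400,::-1],(480,480),interpolation=cv2.INTER_CUBIC))
E
python3 st.py
```

```text
t 16.35 q6 [-0.532 -0.038  2.093 -0.     1.087 -0.417] pos [ 0.4503 -0.1791  0.0238]
shift [ 0.3827  0.0269 -0.0962] rot [-0.0007  0.0002  0.0803]
16.4 [ 0.4504 -0.1791  0.0238] F [-1.39  0.73  7.05] T [-0.07  -0.135 -0.064] w 0.454 j [-5.320e-01 -3.700e-02  2.093e+00 -1.000e-03  1.087e+00 -4.170e-01]
yaw y -6.594080582626104
```

View pics/s7.png

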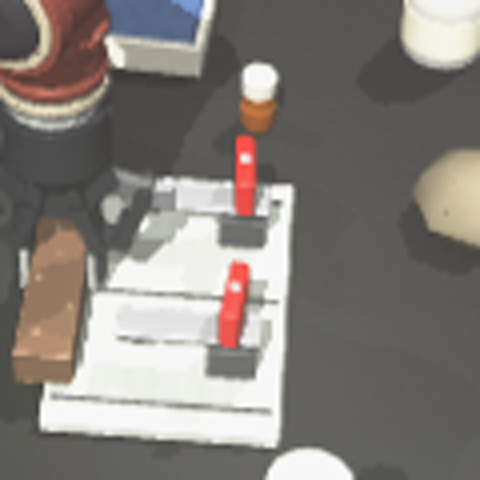

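The bar is free of both straps. Lifting and carrying it to the tray.

>>> step_arm([
  [0, 0, -0.015, 0, 0, 0, 1],
  [0, 0, -0.04, 0, 0, 0, 1],
  [0, 0, -0.07, 0, 0, 0, 1],
  [0, 0, -0.1, 0, 0, 0, 1],
  [0.02, 0.001, -0.11, 0, 0, 0.01, 1],
  [0.05, 0.003, -0.11, 0, 0, 0.02, 1],
  [0.09, 0.006, -0.11, 0, 0, 0.03, 1],
  [0.13, 0.009, -0.11, 0, 0, 0.04, 1],
  [0.17, 0.012, -0.11, 0, 0, 0.05, 1],
  [0.21, 0.015, -0.11, 0, 0, 0.06, 1],
  [0.25, 0.018, -0.11, 0, 0, 0.07, 1],
  [0.29, 0.021, -0.11, 0, 0, 0.08, 1],
  [0.325, 0.024, -0.11, 0, 0, 0.08, 1],
  [0.355, 0.0269, -0.11, 0, 0, 0.08, 1],
  [0.375, 0.0269, -0.11, 0, 0, 0.08, 1],
  [0.3827, 0.0269, -0.11, 0, 0, 0.08, 1],
  [0.3827, 0.0269, -0.1, 0, 0, 0.08, 1],
  [0.3827, 0.0269, -0.1, 0, 0, 0.08, 1],
])

```text
time: 18.2
tool_pos: [0.5191, 0.1966, 0.12]
tool_rot: [-0.001, 0.773, 0.635, -0.003]
contact_force: [-0.6, 0.0, -4.7]
gripper_width: 0.457
```

```bash
python3 - <<'E'
from h import *
goal((.5211,.198,.017),-11.2)
for n in("wrist","side"): cv2.imwrite(f"pics/{n}8.png",manip.grab_frame(n)[:,:,::-1])
goal((.5211,.198,.017),-11.2)
b=cv2.resize(cv2.imread('pics/side8.png')[110:260,240:390],(450,450),interpolation=cv2.INTER_CUBIC); a=cv2.imread('pics/wrist8.png')
cv2.imwrite('pics/x8.png',cv2.hconcat([cv2.copyMakeBorder(cv2.resize(a,(350,219)),0,231,0,0,0),b]))
E
python3 st.py
```

```text
t 18.2 q6 [ 2.280e-01 -4.000e-03  1.877e+00 -1.000e-03  1.276e+00  4.240e-01] pos [0.5191 0.1966 0.12  ]
shift [0.0021 0.0023 0.103 ] rot [-0.006   0.0036  0.0001]
t 18.3 q6 [ 2.280e-01 -6.000e-03  1.875e+00 -1.000e-03  1.275e+00  4.240e-01] pos [0.5204 0.1967 0.1219]
shift [0.0016 0.0008 0.1049] rot [-0.003   0.0019 -0.0007]
18.3 [0.5204 0.1967 0.1219] F [ 0.31 -0.03 -3.68] T [-0.024 -0.003 -0.05 ] w 0.454 j [ 2.280e-01 -6.000e-03  1.875e+00 -1.000e-03  1.275e+00  4.240e-01]
yaw y -11.242995424914108
```

View pics/x8.png

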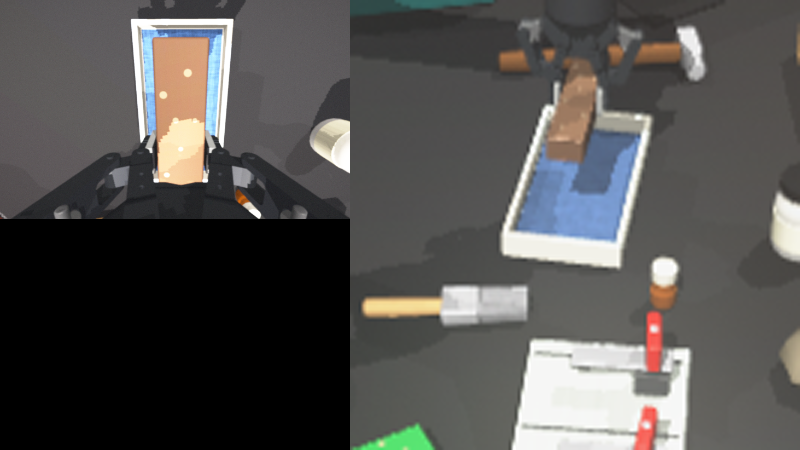

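The bar is aligned above the tray. Lowering gently.

>>> step_arm([
  [0.001, 0.001, 0.02, 0, 0, 0, 1],
  [0.0018, 0.0012, 0.05, 0, 0, 0, 1],
  [0.0018, 0.0012, 0.075, 0, 0, 0, 1],
  [0.0018, 0.0012, 0.09, 0, 0, 0, 1],
  [0.0018, 0.0012, 0.096, 0, 0, 0, 1],
  [0.0018, 0.0012, 0.099, 0, 0, 0, 1],
  [0.0018, 0.0012, 0.1005, 0, 0, 0, 1],
  [0.0018, 0.0012, 0.1005, 0, 0, 0, 1],
])

```text
time: 19.1
tool_pos: [0.5241, 0.1997, 0.0242]
tool_rot: [0.0, 0.773, 0.635, 0.001]
contact_force: [0.5, -0.2, -4.2]
gripper_width: 0.454
```

```bash
python3 st.py
```

```text
19.1 [0.5241 0.1997 0.0242] F [ 0.49 -0.16 -4.18] T [ 0.03  -0.037  0.001] w 0.454 j [ 0.231  0.135  1.913 -0.     1.092  0.427]
yaw y -11.174780817048042
```

>>> step_arm([
  [0, 0, 0.002, 0, 0, 0, 1],
  [0, 0, 0.004, 0, 0, 0, 1],
  [0, 0, 0.005, 0, 0, 0, 1],
  [0, 0, 0.005, 0, 0, 0, 1],
])

```text
time: 19.5
tool_pos: [0.523, 0.1996, 0.0179]
tool_rot: [-0.0, 0.773, 0.635, -0.0]
contact_force: [-0.2, -0.5, -4.5]
gripper_width: 0.457
```

```bash
python3 st.py
```

```text
19.5 [0.523  0.1996 0.0179] F [-0.23 -0.47 -4.48] T [-0.01  -0.008 -0.003] w 0.457 j [ 0.232  0.144  1.915 -0.     1.083  0.426]
yaw y -11.164951947702082
```

>>> step_arm([
  [0, 0, 0.001, 0, 0, 0, 1],
  [0, 0, 0.0015, 0, 0, 0, 1],
  [0, 0, 0.0015, 0, 0, 0, 1],
])

```text
time: 19.8
tool_pos: [0.5232, 0.1996, 0.0179]
tool_rot: [-0.0, 0.773, 0.635, -0.0]
contact_force: [-5.3, -1.7, 5.5]
gripper_width: 0.456
```

```bash
python3 st.py
```

```text
19.8 [0.5232 0.1996 0.0179] F [-5.3  -1.74  5.45] T [-0.29   0.738  0.003] w 0.456 j [ 0.232  0.145  1.914 -0.     1.083  0.427]
yaw y -11.167929496576056
```

The bar is touching the floor (Fz went from −4.5 to +5.5 N). Releasing with a limited opening so the fingers stay clear of the tray walls.

>>> step_arm([
  [0, 0, -0.0005, 0, 0, 0, 0.1],
  [0, 0, -0.001, 0, 0, 0, -0.1],
  [0, 0, -0.001, 0, 0, 0, -0.3],
  [0, 0, -0.001, 0, 0, 0, -0.3],
  [0, 0, -0.015, 0, 0, 0, -0.3],
  [0, 0, -0.05, 0, 0, 0, -0.3],
  [0, 0, -0.1, 0, 0, 0, -0.3],
  [0, 0, -0.15, 0, 0, 0, -0.3],
  [-0.06, 0, -0.2, 0, 0, 0, -0.3],
  [-0.12, 0, -0.23, 0, 0, 0, -0.3],
  [-0.16, 0, -0.23, 0, 0, 0, -0.3],
  [-0.16, 0, -0.23, 0, 0, 0, -0.3],
  [-0.16, 0, -0.23, 0, 0, 0, -0.3],
])

```text
time: 21.1
tool_pos: [0.4926, 0.0397, 0.25]
tool_rot: [0.002, 0.774, 0.633, 0.002]
contact_force: [-0.3, 1.0, 0.4]
gripper_width: 0.654
```

```bash
python3 - <<'E'
from h import *
for n in("wrist","side","scene"): cv2.imwrite(f"pics/{n}9.png",manip.grab_frame(n)[:,:,::-1])
E
python3 st.py
```

```text
21.25 [0.4921 0.0428 0.247 ] F [-0.1  -0.5  -0.33] T [0.022 0.013 0.001] w 0.649 j [-0.064 -0.274  1.901  0.     1.514  0.131]
yaw y -11.184788504861949
```

View pics/wrist9.png

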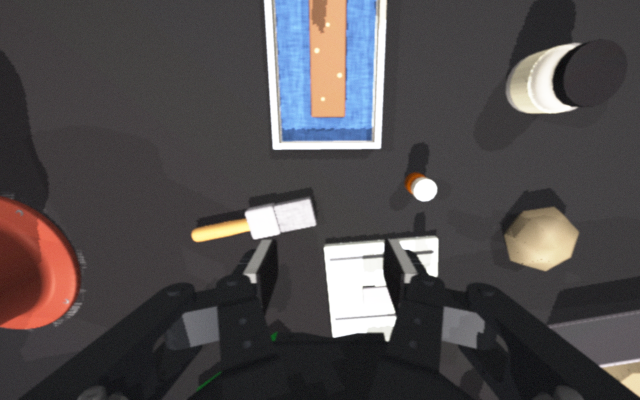

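View pics/side9.png

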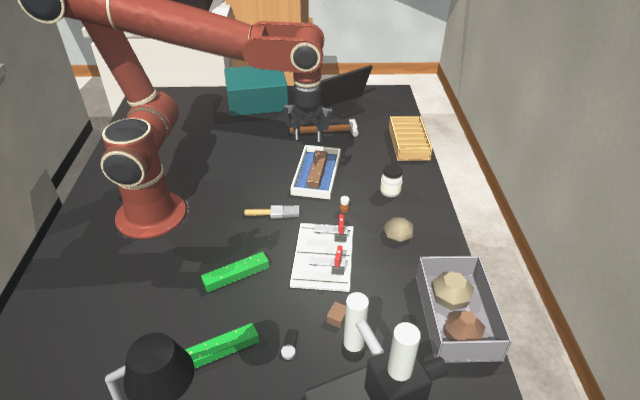

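View pics/scene9.png

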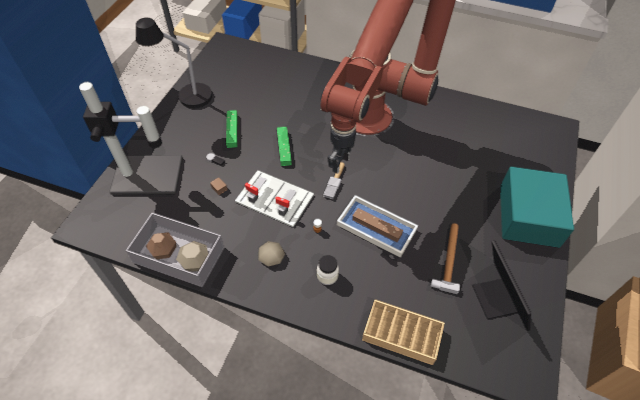

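The bar lies flat in the tray at scene (377,222), parallel to the tray's length. The knobs are turned across their straps, and the vial, brush, jar, rock and hammer are where they were. The robot is clear, so I'm handing in.

```bash
python3 - <<'E'
from h import *
print(manip.job_done(), manip.state()["time"])
E
```

```text
the job is handed in; nothing more can be done
the job is handed in; nothing more can be done
```

Both clamps are loosened, and the brown rock bar lies flat in the white tray with its length along the tray. I handed the job in at about 21 s of the 61 s allowed.

- **Right-hand knob (plate +y):** a trial turn counter-clockwise of 0.12 rad met about −1.1 N·m, so that way tightens and I reversed. It then turned clockwise (left-hand thread) about 1.50 rad.
- **Left-hand knob (plate −y):** it gave counter-clockwise straight away (ordinary thread) and turned about 1.48 rad.
- **Bar:** it looked unmoved in the pictures during the loosening. I then gripped it between the straps, slid it 45 mm out and lowered it into the tray. The force at touchdown was about 5 N and the highest I read in the whole job was about 10 N.
- **Last checks:** the side and scene pictures show the bar in the tray, both knobs standing across their straps, and the other items apparently where they started. The gripper is empty and touching nothing.
- **Not cleanly explained:** while the knobs were being loosened, the torque was low but its sign and zero point wandered, from about −0.28 to +0.18 N·m. I relied on its staying low rather than rising like a spring, the grip width staying constant, and the pictures. I judged the knob angles from the tool's rotation and by eye, and did not measure them separately at the end.

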